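# Pin the tilting bin's trunnion with its spring cotter

### The job

The tilting zinc bin's trunnion pin has lost its keeper. Take the large spring cotter with the yellow tab out of the grey rack and push its straight leg down through the cross hole of the pin until the bow snaps over the pin and the cotter sits fully home and upright, bow pointing to either side of the pin; then let go. Leave the smaller blue-tabbed cotter where it stands in the rack.

Things in the scene. Friction and masses are not known exactly. Their poses are not given: they have to be found in the camera images.
- cotter: Spring cotter, 140 g, upright in a rack hole. Origin: on the leg axis, at the cross hole's centre when home; 78 mm above the counter in the rack. z up, x from leg to bow, roughly along the rack. Leg 10 mm thick, tip at z -70, tapered to 5 over 10 mm. Collar 26 mm wide, underside z 22.5, lands on the pin. Yellow tab on the leg axis: 14 mm thick (y, grip so), 32 wide (x), z 40 to 74.
- bow (a joint): Opening of the cotter's sprung bow, rad, 0 = shut. 8 mm wire on the cotter's +x side, out to x 35 mm; narrowest (12 mm from the leg axis) at z -20; flared end x 26, z -41. Pushing it down over the pin takes up to 15 N and opens it 0.1 to 0.25, then it snaps back below 0.06.
- cross_hole (a point): Centre of the cross hole in the bin's fixed level steel pin (44 mm thick), 105 mm above the counter. x along the pin, from its free end (35 mm off) to a side plate 56 mm off, 130 high, and the bin, 170 high; y level across it; z up the hole. The hole runs straight down: 20 mm long in x, 16 wide in y, mouth bevelled to 24, a red band on either side. The cotter's x must lie along this +y or -y.
- small_cotter: The wrong cotter, smaller, blue tab 22 x 12 mm, top 31 mm above its origin, which lies on its leg axis 78 mm above the counter. It stands in the same grey rack block (240 x 60 x 34 mm, three upright holes 75 mm apart in a row, 26 mm deep); a black-knobbed plug pin fills the third hole.
Not all that is in view belongs to the job. Leave any green or turquoise look-alike of the cotter alone.

How it is judged:
By the outcome, as a careful person would: the job done as asked, in the order asked, and still so for the second after the job is handed in, with the robot touching nothing.
It also fails if it takes over 43 s, if anything falls off the work surface, if the arm or the gripper's body presses on something with over 40 N, if the wrist force passes 120 N, or if a joint passes its speed limit or range.

### The arm

A 6-joint arm with a two-finger parallel gripper is mounted at the origin on the work surface. World frame = base frame: x ahead of the robot, y to its left, z up, the work surface at z = 0. Lengths are in mm, angles in rad, forces in N, time in s.
With the tool pointing down it reaches from about 250 to 725 mm from the base axis. Payload 9.7 kg.
Tool frame: the origin (TCP) lies on the mounting face of the last link; the fingertips stand 173 mm ahead of it and the grasp point (between the pads) lies 155 mm ahead of it; z points along the fingers, x is the direction in which the jaws open and shut, and the axes are right-handed (so a half turn about z gives the same grasp; the last joint's range is limited). The gripper opens to 85 mm and grips with 20 to 120 N. Pads are 22 mm wide; open, the fingers measure 114 mm over their backs; the gripper's body (76 mm by 85 mm) begins 54 mm behind the grasp point. The pads swing forward as they close: fully open they stand 13 mm farther back than shut.
Start: joints at [-1.139, 0.087, 0.176, 1.66, 0, 1.571], TCP at [230.176, -499.517, 404.684] pointing down, gripper open.
Joint ranges: [-3.13, 3.13], [-0.85, 1.81], [-1.15, 1.24], [-2.2, 2.28], [-1.44, 1.52], [-3.14, 3.14]. Speed limits (rad/s): [2.22, 2.22, 2.57, 3.14, 3.14, 3.14].

### API

Orientations are given as a unit quaternion [x, y, z, w].
In Python, from cell import read_state, get_image, close_job gives the robot as it stands. The module is installed in compiled form; this text tells all that it offers.
- The arm moves only by the shell command python3 -m inch 'ROWS' [FORCE]. ROWS is JSON, a list of rows, each a list of 3 entries, a list of its own where there are three numbers: the turn, a rotation vector about the tool's x, y, z in units of 8 degrees (1.0 is 8 degrees), then the shift along the tool's x, y, z in m, then the opening, from -1 (shut) to 1 (fully open). In form: [[[wx, wy, wz], [x, y, z], hand], ...]. A call has 1 to 8 rows; each row is the pose to reach, as a shift and turn from the pose commanded when the call began, along the tool's axes at that moment; what a row does not reach only later rows make up. A row lasts 1/10 s, in which the tool goes at most 50 mm and 8.59 degrees, less where a joint would pass 70% of its speed; a pose out of reach is approached as far as the arm can. A call with a gripper value outside its range is refused whole. The fingers move at their own pace and stop on an object; FORCE is the grip in N (left out, the last holds). Time passes only in rows, so rows that repeat a pose let the fingers close. It gives the time, the measured TCP pose, the force and the opening at its end, in the units of the state.
- read_state(): the state, without advancing time (a new reading comes with each control period).
- get_image(name): name is "scene" or "side" or "wrist"; returns a dict with "image" (400x640x3 uint8, red, green, blue), "fx", "fy", "cx", "cy" (pixels), "R" (3x3) and "t" (3): a world point X has camera coordinates R X + t; the wrist camera has in their place "tool_from_camera" (4x4, takes a point from camera to tool coordinates, whose origin is the TCP and whose axes are the tool frame's). Camera axes: x right, y down, z forward; pixel columns grow to the right and rows downward; lengths in mm; the calibration is good to about 2 mm. A picture is of the moment at which its call begins: read the wrist's pose just before it. There is no depth.
- close_job(): hands the job in, once; it reports no verdict.
The state is a dict: "t": time; "joints": joint angles; "joint_vel": joint speeds; "tau": joint torques, N m; "ee_pos": TCP position; "tool_rot": TCP orientation; "wrist_force": force on the tool from outside, world axes, zero at the start; "ft_torque": the same for the moment, N m; "opening": finger opening in mm.
Only numpy, scipy, OpenCV 4.12 (cv2) and the standard library are available. Lean on these libraries where they do the work, as an engineer would, in place of code of your own. Each camera call takes 0.05 s, during which the arm holds its last target. There are 200 camera calls.

## Working session

There is one attempt and no reset: what is moved stays moved. The work goes in short steps, Python scripts to look and compute and a shell command to move; the robot and the scene stay as the last step left them, time stands still between calls to the robot, and variables do not carry over. Pictures are saved under pics/ and viewed, about 8 in all and at most 12, crops included, and the job is handed in when it is done.

```bash
mkdir -p pics; cat > h.py <<'E'
import numpy as np, cv2
from cell import read_state, get_image
def snap(n,f):
    s=read_state(); d=get_image(n); cv2.imwrite('pics/'+f,d['image'][:,:,::-1]); np.save('pics/'+f+'.npy',dict(d=d,s=s),allow_pickle=True); return d,s
E
python3 - <<'E'
from h import *
s=read_state();print(s)
for n in('scene','side'):
    d,_=snap(n,n+'0.png');print(n,d['fx'],d['cx'],d['cy'],(-d['R'].T@d['t']).round(),d['R'].round(3).tolist())
E
```

```text
{'t': 0.0, 'joints': array([-1.13896550e+00,  8.74280881e-02,  1.75109691e-01,  1.65979200e+00,
        9.72790693e-06,  1.57082531e+00]), 'joint_vel': array([-3.44630062e-04, -1.15734527e-03,  5.11251766e-05, -1.65321281e-03,
       -7.91056601e-04, -4.23878955e-04]), 'tau': array([-8.12105627e-04, -5.20385206e+01,  4.64808726e+01,  1.58429181e-02,
       -7.92210926e-05, -3.80082986e-05]), 'ee_pos': array([ 230.19116154, -499.50214504,  403.98796024]), 'tool_rot': array([ 8.42171988e-01, -5.39208597e-01, -5.50723541e-04, -3.58358834e-04]), 'wrist_force': array([ 0.5144155 , -0.42139594, -0.19301023]), 'ft_torque': array([ 0.05121616, -0.00984776, -0.00080305]), 'opening': 85.3257479224474}
scene 413.1597964297382 323.43270920223335 201.75899592247785 [992.  63. 635.] [[-0.155, 0.988, -0.014], [0.7, 0.099, -0.707], [-0.697, -0.119, -0.707]]
side 370.9739725391648 322.15441191546677 204.61420324653994 [430. 456. 565.] [[-0.994, -0.106, 0.015], [-0.082, 0.659, -0.748], [0.07, -0.745, -0.664]]
```

View pics/scene0.png

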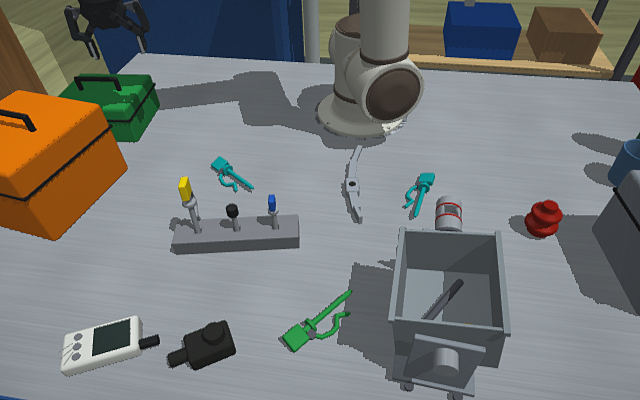

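View pics/side0.png

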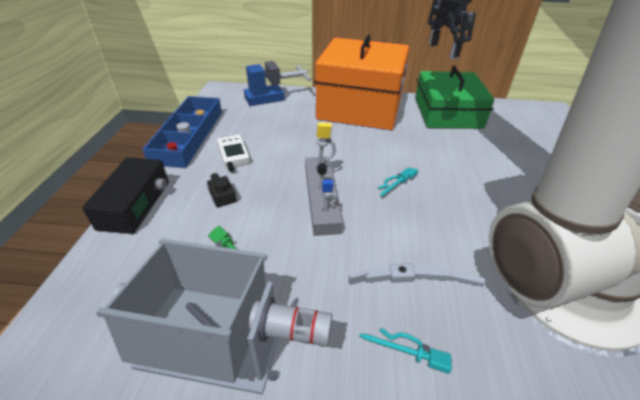

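Scene view: yellow tab (184,190), black knob (232,210), blue tab (271,202), pin with red bands (449,212). Side view: yellow tab (324,131), pin (305,325). Next I triangulate them.

```bash
cat >> h.py <<'E'
def load(f): 
    o=np.load('pics/'+f+'.npy',allow_pickle=True).item(); return o['d'],o['s']
def mask(d,c):
    h=cv2.cvtColor(d['image'],cv2.COLOR_RGB2HSV)
    lo,hi={'y':((22,140,90),(34,255,255)),'b':((108,140,70),(122,255,255)),'r':((0,130,80),(8,255,255))}[c]
    m=cv2.inRange(h,lo,hi)
    if c=='r': m|=cv2.inRange(h,(172,130,80),(180,255,255))
    return m
def blobs(m,a=15):
    n,l,st,ce=cv2.connectedComponentsWithStats(m); return [(st[i].tolist(),ce[i].round(1).tolist()) for i in range(1,n) if st[i][4]>a]
from scipy.spatial.transform import Rotation as Ro
def ray(d,uv,s=None):
    v=np.array([(uv[0]-d['cx'])/d['fx'],(uv[1]-d['cy'])/d['fy'],1.])
    if 'R' in d: R=np.array(d['R']);o=-R.T@d['t'];w=R.T@v
    else:
        T=np.array(d['tool_from_camera']);Rt=Ro.from_quat(s['tool_rot']).as_matrix();o=s['ee_pos']+Rt@T[:3,3];w=Rt@T[:3,:3]@v
    return o,w/np.linalg.norm(w)
def onz(d,uv,z,s=None):
    o,w=ray(d,uv,s); return o+w*(z-o[2])/w[2]
def tri(rs):
    A=sum(np.eye(3)-np.outer(w,w) for o,w in rs);b=sum((np.eye(3)-np.outer(w,w))@o for o,w in rs);p=np.linalg.solve(A,b)
    return p,[np.linalg.norm(np.cross(p-o,w)).round(1) for o,w in rs]
E
python3 - <<'E'
from h import *
D={n:load(n+'0.png')[0] for n in('scene','side')}
for n in D:
    for c in 'ybr': print(n,c,blobs(mask(D[n],c)))
a,b=load('scene0.png')[0],load('side0.png')[0]
for k,u,v in (('y',(184,190),(324,131)),('b',(271.5,202),(327.5,186)),('knob',(232,210),(322,169))): print(k,tri([ray(a,u),ray(b,v)]))
for k,u in (('rack front l',(172,250)),('rack front r',(299,248))): print(k,onz(a,u,0))
A=cv2.resize(a['image'][140:260,160:310],None,fx=4,fy=4,interpolation=2)[:,:,::-1][:300]
P=cv2.resize(a['image'][185:245,420:480],None,fx=5,fy=5)[:,:,::-1]
B=cv2.resize(b['image'][110:240,290:350],None,fx=4.6,fy=4.6)[:,:,::-1]
Q=cv2.resize(b['image'][290:360,250:340],None,fx=4,fy=4)[:,:,::-1]
C=np.zeros((600,800,3),np.uint8)
C[:300,:500]=A[:300,:500];C[300:,:300]=P;C[:B.shape[0],510:510+B.shape[1]]=B[:,:290] ;q=Q[:280,:205]
C[310:310+280,302:302+205]=q
cv2.imwrite('pics/c1.png',C)
E
```

```text
scene y [([178, 177, 14, 24, 241], [184.5, 188.5])]
scene b [([140, 0, 81, 54, 1673], [180.4, 22.7]), ([171, 0, 11, 4, 17], [176.1, 2.0]), ([271, 0, 20, 61, 564], [280.8, 27.9]), ([443, 2, 78, 58, 3917], [480.5, 30.7]), ([126, 9, 14, 15, 68], [132.5, 15.8]), ([94, 26, 46, 47, 1022], [116.3, 46.6]), ([202, 30, 12, 13, 52], [208.2, 33.6]), ([152, 48, 10, 5, 18], [156.0, 50.6]), ([268, 195, 8, 16, 104], [271.5, 202.5]), ([0, 396, 10, 4, 19], [4.6, 397.9])]
scene r [([533, 200, 30, 36, 580], [548.2, 216.3]), ([438, 203, 24, 8, 31], [451.2, 204.6]), ([437, 213, 25, 9, 37], [450.2, 215.2]), ([526, 214, 14, 14, 93], [531.1, 221.0])]
side y [([317, 124, 14, 14, 163], [323.6, 130.2])]
side b [([245, 65, 38, 40, 831], [260.4, 87.6]), ([144, 98, 76, 69, 2500], [183.2, 132.3]), ([323, 180, 10, 12, 106], [327.2, 185.2])]
side r [([167, 143, 9, 6, 47], [171.4, 145.6]), ([311, 313, 5, 29, 37], [312.5, 326.6])]
y (array([ 498.89447584, -275.52173113,  132.10632908]), [np.float64(1.8), np.float64(1.8)])
b (array([ 474.98990433, -123.46253548,   97.9856053 ]), [np.float64(0.7), np.float64(0.7)])
knob (array([ 493.78768471, -195.55804418,   85.80162321]), [np.float64(1.0), np.float64(1.0)])
rack front l [ 539.03666555 -318.16010833    0.        ]
rack front r [498.35023278 -72.27900112   0.        ]
```

View pics/c1.png

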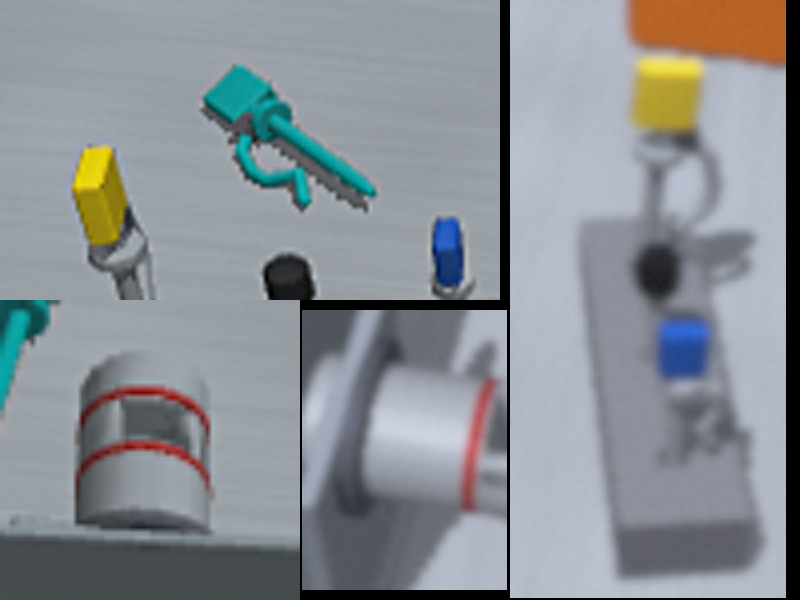

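```bash
cat >> h.py <<'E'
def plan(p,yaw=None,s=None):
    # p target TCP world; yaw = world heading of tool x (tool down); returns rotvec(units of 8deg), shift m in tool axes
    s=s or read_state();R=Ro.from_quat(s['tool_rot']).as_matrix()
    sh=R.T@(np.array(p)-s['ee_pos'])/1000
    w=np.zeros(3)
    if yaw is not None:
        c,q=np.cos(yaw),np.sin(yaw);T=np.array([[c,q,0],[q,-c,0],[0,0,-1.]])
        w=Ro.from_matrix(R.T@T).as_rotvec(degrees=True)/8
    return w.round(3).tolist(),sh.round(4).tolist(),np.degrees(np.arctan2(R[1,0],R[0,0])).round(1)
E
python3 - <<'E'
from h import *
d,s=snap('wrist','w0.png');print(np.array(d['tool_from_camera']).round(3).tolist(),d['fx'])
a,b=load('scene0.png')[0],load('side0.png')[0]
# pin red bands: scene extremes and side
print(tri([ray(a,(450.7,210)),ray(b,(305,325))]))
for y in(-60,-75,-45): print(plan([430,-250,430],np.radians(y)))
E
```

```text
[[1.0, -0.001, -0.0, 0.706], [0.001, 0.956, 0.293, -75.581], [-0.0, -0.293, 0.956, 31.364], [0.0, 0.0, 0.0, 1.0]] 356.48426355826246
(array([473.30404144, 196.67388878, 119.38983631]), [np.float64(1.6), np.float64(1.6)])
([-0.0, 0.007, -0.657], [-0.143, -0.2859, -0.0257], np.float64(-65.3))
([0.001, 0.007, 1.218], [-0.143, -0.2859, -0.0257], np.float64(-65.3))
([-0.001, 0.007, -2.532], [-0.143, -0.2859, -0.0257], np.float64(-65.3))
```

```bash
python3 -c "
from h import *
print(plan([480,-260,450],None))"
```

```text
([0.0, 0.0, 0.0], [-0.113, -0.3271, -0.0457], np.float64(-65.3))
```

```bash
python3 -m inch '[[[0,0,0],[-0.0168,-0.0463,-0.01],1],[[0,0,0],[-0.0335,-0.0926,-0.02],1],[[0,0,0],[-0.0503,-0.1389,-0.03],1],[[0,0,0],[-0.067,-0.185,-0.04],1],[[0,0,0],[-0.0838,-0.2315,-0.046],1],[[0,0,0],[-0.1,-0.278,-0.046],1],[[0,0,0],[-0.113,-0.327,-0.046],1],[[0,0,0],[-0.113,-0.327,-0.046],1]]' 40
python3 - <<'E'
from h import *
d,s=snap('wrist','w1.png');print(s['t'],s['ee_pos'])
E
```

```text
t: 0.95
ee_pos: [483.2, -256.5, 449.7]
tool_rot: [0.844, -0.537, -0.001, -0.001]
wrist_force: [-0.3, 0.2, -0.3]
opening: 85.8
0.95 [ 483.2406237  -256.53677956  449.65532626]
```

View pics/w1.png

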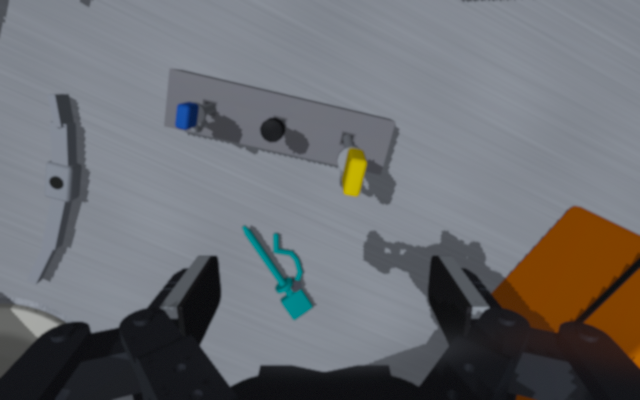

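Wrist view: yellow tab (354,172), long side nearly vertical in the image, leg foot near (347,140); rack, knob (272,129) and blue tab (187,115) clear. I zoom to get the tab's yaw.

```bash
python3 - <<'E'
from h import *
d,s=load('w1.png')
m=mask(d,'y');cs,_=cv2.findContours(m,0,2);c=max(cs,key=cv2.contourArea);print(cv2.minAreaRect(c),cv2.approxPolyDP(c,2,True)[:,0].tolist())
h=cv2.cvtColor(d['image'],cv2.COLOR_RGB2HSV)
v=h[:,:,2];print(np.histogram(v[m>0],8))
for z in(152,): print([onz(d,p,z,s).round(0)[:2].tolist() for p in cv2.approxPolyDP(c,2,True)[:,0]])
for p,z in(((187,108),109),((272,129),86),((175,70),34),((397,122),34)): print(p,onz(d,p,z,s).round(1))
I=cv2.resize(d['image'][90:240,300:410],None,fx=4,fy=4,interpolation=cv2.INTER_CUBIC)[:,:,::-1]
cv2.imwrite('pics/c2.png',I)
E
```

```text
((354.08624267578125, 172.1407012939453), (20.770193099975586, 46.363426208496094), 13.495734214782715) [[350, 149], [342, 178], [343, 190], [346, 194], [357, 195], [366, 161], [362, 151]]
(array([ 30, 138,  66,  38,  45,  57,  83, 403]), array([109., 120., 131., 142., 153., 164., 175., 186., 197.]))
[[518.0, -262.0], [495.0, -267.0], [486.0, -272.0], [484.0, -275.0], [487.0, -283.0], [515.0, -277.0], [520.0, -271.0]]
(187, 108) [ 485.2 -127.8  109. ]
(272, 129) [ 495.4 -197.9   86. ]
(175, 70) [499.9 -81.   34. ]
(397, 122) [ 549.4 -311.2   34. ]
```

View pics/c2.png

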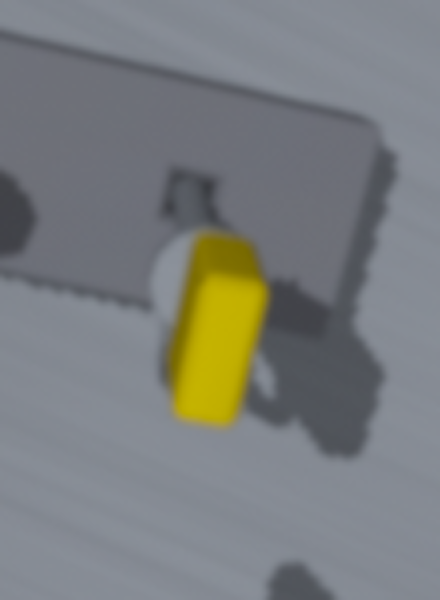

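```bash
python3 - <<'E'
from h import *
d,s=load('w1.png')
P=np.array([onz(d,p,152,s)[:2] for p in((351.3,158.8),(367,161.3),(358.8,196.3),(343.8,193.8))]);print(P.round(1),P.mean(0))
for a,b in((0,3),(1,2),(0,1),(3,2)): v=P[b]-P[a];print(np.linalg.norm(v),np.degrees(np.arctan2(v[1],v[0])))
print('hole',onz(d,(347.5,138.8),34,s))
m=(v:=cv2.cvtColor(d['image'],cv2.COLOR_RGB2HSV)[:,:,2])>170
m=(m&(mask(d,'y')>0)).astype(np.uint8)
r=cv2.minAreaRect(max(cv2.findContours(m,0,2)[0],key=cv2.contourArea));b=cv2.boxPoints(r);Q=np.array([onz(d,p,152,s)[:2] for p in b]);print(Q.mean(0),np.degrees(np.arctan2(*(np.diff(Q,axis=0)[:,::-1].T))),np.linalg.norm(np.diff(Q,axis=0),axis=1))
a=load('scene0.png')[0];sd=load('side0.png')[0]
for p in((184.5,188.5),): print(onz(a,p,137))
print(onz(sd,(323.6,130),137))
E
```

```text
[[ 511.3 -266.5]
 [ 514.6 -278.1]
 [ 487.  -285. ]
 [ 483.9 -273.5]] [ 499.22353842 -275.76506635]
28.288376555681232 -165.70421793437305
28.440061037830827 -166.0536266961852
12.135136581356448 -74.16687703852318
11.958604597134466 -74.86855378999614
hole [ 511.20455994 -271.38727111   34.        ]
[ 498.9388777  -274.74726748] [  12.88571424  -78.63555487 -166.447562  ] [28.47792143 11.00876796 28.56942387]
[ 501.96740726 -271.10310909  137.        ]
[ 498.88076702 -274.611195    137.        ]
```

```bash
cat >> h.py <<'E'
def planR(p,yaw,tilt=0,s=None):
    # tilt deg about tool x: tool z leans so the upper part of the tool goes toward tool +y (bow side)
    s=s or read_state();R=Ro.from_quat(s['tool_rot']).as_matrix()
    c,q=np.cos(np.radians(yaw)),np.sin(np.radians(yaw));T=np.array([[c,q,0],[q,-c,0],[0,0,-1.]])@Ro.from_euler('x',tilt,degrees=True).as_matrix()
    return (Ro.from_matrix(R.T@T).as_rotvec(degrees=True)/8).round(3).tolist(),(R.T@(np.array(p)-s['ee_pos'])/1000).round(4).tolist(),T[:,2].round(4).tolist()
E
python3 - <<'E'
from h import *
n=np.array([.0946,.0236,-.995]);g=np.array([500.3,-275.2,140])
for k in(245,195,155): print(planR(g-k*n,-76,5.6),(g-k*n).round(1))
E
```

```text
([0.703, 0.075, 1.373], [0.0189, 0.0139, 0.066], [0.0947, 0.0236, -0.9952]) [ 477.1 -281.   383.8]
([0.703, 0.075, 1.373], [0.0199, 0.0091, 0.1158], [0.0947, 0.0236, -0.9952]) [ 481.9 -279.8  334. ]
([0.703, 0.075, 1.373], [0.0207, 0.0052, 0.1556], [0.0947, 0.0236, -0.9952]) [ 485.6 -278.9  294.2]
```

```bash
python3 -m inch '[[[0.35,0.04,0.7],[0.01,0.007,0.03],1],[[0.703,0.075,1.373],[0.0189,0.0139,0.06],1],[[0.703,0.075,1.373],[0.0189,0.0139,0.066],1],[[0.703,0.075,1.373],[0.0189,0.0139,0.066],1]]'; python3 - <<'E'
from h import *
s=read_state();print(s['ee_pos'],s['joint_vel'].round(3))
n=np.array([.0946,.0236,-.995]);g=np.array([500.3,-275.2,140])
for k in(245,155): print(planR(g-k*n,-76,5.6),(g-k*n).round(1))
E
```

```text
t: 1.4
ee_pos: [474.2, -283.4, 384.3]
tool_rot: [0.786, -0.616, 0.03, -0.038]
wrist_force: [-0.2, -0.4, 0.9]
opening: 85.5
[ 474.17601448 -283.41538213  384.28907123] [ 0.016 -0.004  0.059  0.019 -0.     0.001]
([0.012, -0.002, -0.025], [-0.0017, -0.0034, 0.0008], [0.0947, 0.0236, -0.9952]) [ 477.1 -281.   383.8]
([0.012, -0.002, -0.025], [-0.0017, -0.0035, 0.0908], [0.0947, 0.0236, -0.9952]) [ 485.6 -278.9  294.2]
```

```bash
python3 -m inch '[[[0,0,0],[-0.0017,-0.0035,0.03],1],[[0,0,0],[-0.0017,-0.0035,0.06],1],[[0,0,0],[-0.0017,-0.0035,0.085],1],[[0,0,0],[-0.0017,-0.0035,0.0908],1],[[0,0,0],[-0.0017,-0.0035,0.0908],1]]'; python3 - <<'E'
from h import *
d,s=snap('wrist','w2.png');print(s['ee_pos'])
R=Ro.from_quat(s['tool_rot']).as_matrix();print(R.round(3).tolist())
E
```

```text
t: 1.9
ee_pos: [487.0, -278.5, 295.6]
tool_rot: [0.786, -0.616, 0.031, -0.038]
wrist_force: [-0.1, 0.4, 0.2]
opening: 85.5
[ 486.99000296 -278.48463022  295.59335698]
[[0.239, -0.966, 0.095], [-0.971, -0.238, 0.022], [0.001, -0.098, -0.995]]
```

View pics/w2.png

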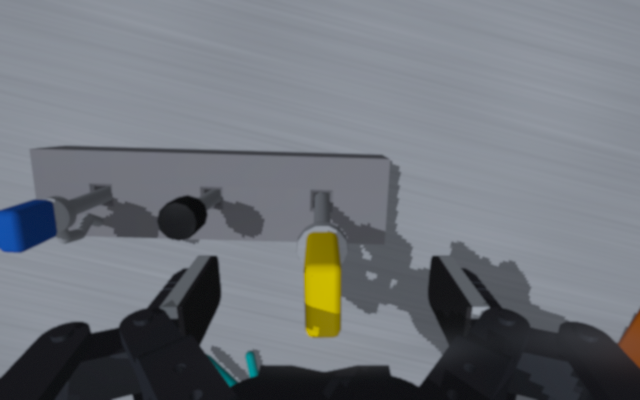

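Tab is centred between the pads (column 321) and aligned with them. Closing and lifting along the leg.

```bash
python3 -m inch '[[[0,0,0],[0,0,0],-1],[[0,0,0],[0,0,0],-1],[[0,0,0],[0,0,0],-1],[[0,0,0],[0,0,0],-1],[[0,0,0],[0,0,0],-1],[[0,0,0],[0,0,0],-1]]' 80
```

```text
t: 2.55
ee_pos: [486.8, -278.4, 294.9]
tool_rot: [0.786, -0.617, 0.031, -0.039]
wrist_force: [-0.6, 1.1, 3.1]
opening: 12.8
```

```bash
python3 -m inch '[[[0,0,0],[0,0,-0.015],-1],[[0,0,0],[0,0,-0.03],-1],[[0,0,0],[0,0,-0.055],-1],[[0,0,0],[0,0,-0.09],-1],[[0,0,0],[0,0,-0.13],-1],[[-0.35,0,0],[0,0,-0.145],-1],[[-0.7,0,0],[0,0,-0.145],-1],[[-0.7,0,0],[0,0,-0.145],-1]]'
python3 - <<'E'
from h import *
for n in('scene','side','wrist'): d,s=snap(n,n+'3.png')
print(s['ee_pos'],Ro.from_quat(s['tool_rot']).as_matrix().round(3).tolist(),s['wrist_force'])
a,b,w=[load(n+'3.png')[0]['image'] for n in('scene','side','wrist')]
print(blobs(mask(load('scene3.png')[0],'y')),blobs(mask(load('side3.png')[0],'y')))
C=np.zeros((600,800,3),np.uint8)
C[:300,:400]=cv2.resize(a[110:260,120:320],None,fx=2,fy=2);C[:300,400:]=cv2.resize(b[60:210,240:440],None,fx=2,fy=2)
C[300:,:480]=cv2.resize(w,(480,300))
C[300:,480:]=cv2.resize(a[130:230,150:257],(320,300))
cv2.imwrite('pics/c3.png',C[:,:,::-1])
E
```

```text
t: 3.35
ee_pos: [473.0, -281.9, 440.6]
tool_rot: [0.787, -0.617, 0.001, 0.0]
wrist_force: [0.4, -0.0, -1.4]
opening: 12.6
[ 473.0167291  -281.78793796  439.28039604] [[0.238, -0.971, 0.002], [-0.971, -0.238, -0.001], [0.001, -0.002, -1.0]] [ 0.7305154   0.06343661 -2.25903324]
[([156, 96, 14, 27, 194], [161.7, 110.6])] [([345, 59, 2, 16, 19], [345.8, 67.5])]
```

View pics/c3.png

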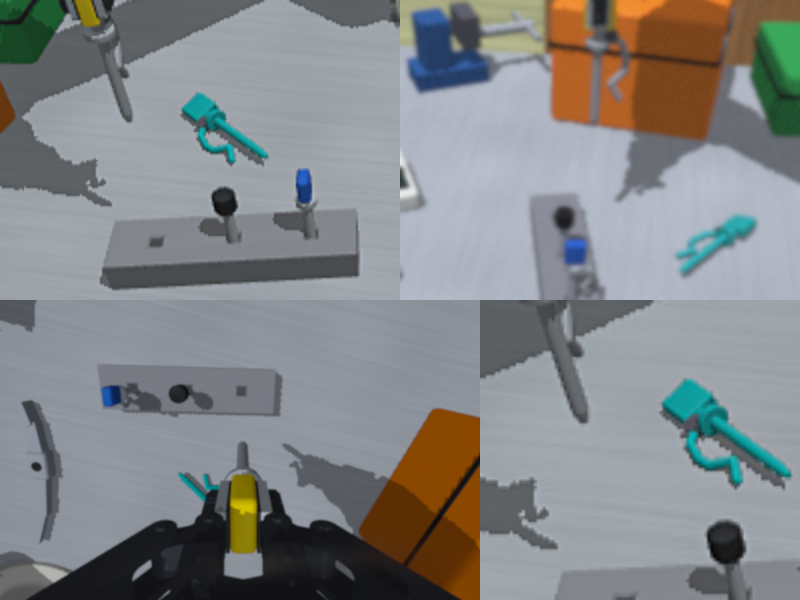

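Cotter is held, rack and small cotter undisturbed. Leg tip: scene (184,169), side (338,120), wrist (324,193). Checking the lean in the hand, and measuring the pin from the first images.

```bash
python3 - <<'E'
from h import *
a,_=load('scene3.png');b,_=load('side3.png');w,s=load('wrist3.png')
R=Ro.from_quat(s['tool_rot']).as_matrix()
ra,rb,rw=ray(a,(184,168.5)),ray(b,(338,120.5)),ray(w,(324,193),s)
for rs in([ra,rb],[ra,rw],[rb,rw],[ra,rb,rw]):
    p,e=tri(rs);print('tip',p.round(1),e,'tool',(R.T@(p-s['ee_pos'])).round(1))
# pin
a,b=load('scene0.png')[0],load('side0.png')[0]
for d,n,x0,y0,x1,y1 in((a,'scene',430,195,470,232),(b,'side',285,300,335,350)):
    m=cv2.inRange(cv2.cvtColor(d['image'],cv2.COLOR_RGB2HSV),(0,60,60),(10,255,255))[y0:y1,x0:x1]
    nn,l,st,c=cv2.connectedComponentsWithStats(m)
    for i in range(1,nn):
        if st[i][4]>12:
            yx=np.argwhere(l==i)[:,::-1]+[x0,y0]; 
            k=[yx[yx[:,0].argmin()],yx[yx[:,0].argmax()],yx[yx[:,1].argmin()],yx[yx[:,1].argmax()]]
            print(n,st[i].tolist(),c[i]+[x0,y0],np.array(k).tolist())
E
```

```text
tip [ 468.9 -281.4  157.1] [np.float64(2.2), np.float64(2.2)] tool [ -1.7   4.5 282.2]
tip [ 471.1 -281.5  155.3] [np.float64(1.6), np.float64(1.6)] tool [ -1.1   2.4 283.9]
tip [ 470.3 -283.1  157.4] [np.float64(2.4), np.float64(2.4)] tool [  0.3   3.5 281.9]
tip [ 470.1 -282.   156.7] [np.float64(2.1), np.float64(2.9), np.float64(2.4)] tool [ -0.8   3.4 282.6]
scene [6, 8, 26, 9, 40] [449.35  205.225] [[436, 208], [461, 209], [443, 203], [461, 211]]
scene [5, 18, 27, 9, 50] [447.76 215.52] [[435, 220], [461, 220], [445, 213], [435, 221]]
```

```bash
python3 -m inch '[[[0,0,-0.5],[-0.02,-0.005,-0.02],-1],[[0,0,-1.4],[-0.06,-0.014,-0.041],-1],[[0,0,-2.4],[-0.105,-0.025,-0.041],-1],[[0,0,-3.4],[-0.15,-0.036,-0.041],-1],[[0,0,-4.4],[-0.195,-0.047,-0.041],-1],[[0,0,-5.4],[-0.24,-0.057,-0.041],-1],[[0,0,-6.3],[-0.28,-0.067,-0.041],-1],[[0,0,-7],[-0.31,-0.074,-0.041],-1]]'
python3 - <<'E'
from h import *
s=read_state();print(s['ee_pos'],s['joints'].round(2));print(planR([470,185,480],0,0))
E
```

```text
t: 4.3
ee_pos: [470.4, 39.1, 479.8]
tool_rot: [0.985, -0.173, 0.001, -0.0]
wrist_force: [0.7, -0.2, -0.8]
opening: 13.0
[470.44507487  39.11627972 479.75511295] [ 0.08 -0.06  0.18  1.8   0.    2.  ]
([-0.003, -0.013, -2.488], [-0.0501, -0.137, -0.0002], [0.0, 0.0, -1.0])
```

```bash
python3 -m inch '[[[0,0,-0.9],[-0.015,-0.042,0],-1],[[0,0,-1.7],[-0.031,-0.085,0],-1],[[0,0,-2.3],[-0.044,-0.12,0],-1],[[0,0,-2.48],[-0.05,-0.137,0],-1],[[0,0,-2.48],[-0.05,-0.137,0],-1],[[0,0,-2.48],[-0.05,-0.137,0],-1]]'
python3 - <<'E'
from h import *
d,s=snap('wrist','w4.png');print(s['ee_pos'])
E
```

```text
t: 4.9
ee_pos: [471.5, 182.8, 479.4]
tool_rot: [1.0, -0.004, 0.0, 0.0]
wrist_force: [-0.7, -0.5, -1.1]
opening: 12.9
[471.46176505 182.76145563 479.43845542]
```

View pics/w4.png

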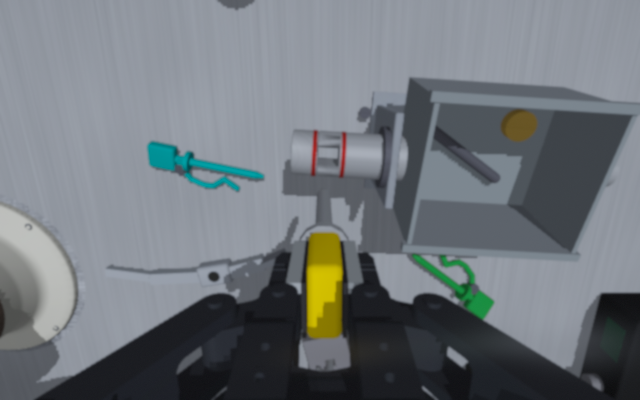

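Pin hole near (329,153), red bands at columns ~315 and ~344, leg tip at (324,193). Computing the hole position and pin direction.

```bash
python3 - <<'E'
from h import *
d,s=load('w4.png');a=load('scene0.png')[0]
h=cv2.cvtColor(d['image'],cv2.COLOR_RGB2HSV)
m=cv2.inRange(h,(0,90,60),(10,255,255))|cv2.inRange(h,(170,90,60),(180,255,255))
m[:120]=0;m[190:]=0;m[:,:300]=0;m[:,360:]=0
n,l,st,ce=cv2.connectedComponentsWithStats(m)
for i in range(1,n):
    if st[i][4]<20: continue
    p=np.argwhere(l==i)[:,::-1];k=p[p[:,1].argmin()],p[p[:,1].argmax()]
    f=cv2.fitLine(p.astype(np.float32),2,0,.01,.01).ravel()
    print(st[i],ce[i].round(1),k,'lineang',np.degrees(np.arctan2(f[1],f[0])))
    q=[onz(d,ce[i]if 0 else c,z,s)[:2].round(1).tolist() for c,z in((k[0],110),(k[1],110),(ce[i],127))];print(q)
for u in((329,153),(330,153)): print('hole wrist@127',onz(d,u,127,s), '@scene', onz(a,(449.5,210),127))
I=cv2.resize(d['image'][120:230,280:400],None,fx=5,fy=5,interpolation=cv2.INTER_CUBIC);cv2.imwrite('pics/c4.png',I[:,:,::-1])
E
```

```text
[311 131   6  45 170] [313.9 152.7] (array([314, 131]), array([312, 175])) lineang -86.828636
[[463.6, 214.4], [461.0, 171.7], [463.7, 196.9]]
[340 133   6  44 165] [342.9 153.9] (array([342, 133]), array([340, 176])) lineang -86.74911
[[490.0, 212.3], [488.3, 170.5], [490.1, 195.6]]
hole wrist@127 [477.44028088 196.53058967 127.        ] @scene [479.77623371 191.68641869 127.        ]
hole wrist@127 [478.3510265  196.52277825 127.        ] @scene [479.77623371 191.68641869 127.        ]
```

View pics/c4.png

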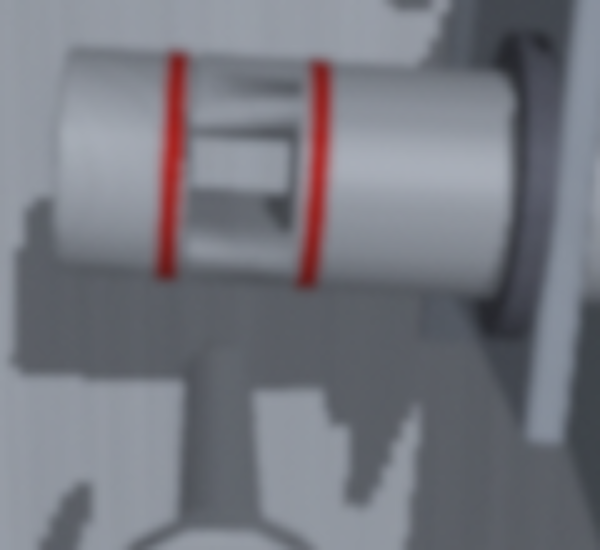

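```bash
python3 - <<'E'
from h import *
d,s=load('w4.png')
T=np.array(d['tool_from_camera'])
def tz(u,z):
    v=T[:3,:3]@np.array([(u[0]-d['cx'])/d['fx'],(u[1]-d['cy'])/d['fy'],1]);o=T[:3,3];return (o+v*(z-o[2])/v[2]).round(1)
print('tip',tz((324.4,190),282.6))
m=mask(d,'y');b=blobs(m);print(b)
v=cv2.cvtColor(d['image'],cv2.COLOR_RGB2HSV)[:,:,2];print([(r,int(v[r,324]),int(m[r,324]>0)) for r in range(224,348,3)])
for r in(b[0][0][1],b[0][0][1]+b[0][0][3]): print(r,tz((324,r),138.6),tz((324,r),172.6))
ax=np.arctan((np.array([131.5,176])-d['cy'])/d['fy']);r=d['cy']+d['fy']*np.tan(ax.mean());print(r,onz(d,(328.4,r),105,s))
a,b=load('scene0.png')[0],load('side0.png')[0]
print('scene @105',onz(a,(449,212.5),105),'@127',onz(a,(449,208.5),127),'side@105',onz(b,(305,328),105))
E
```

```text
tip [  1.3   0.3 282.6]
[([505, 112, 31, 29, 301], [518.3, 127.0]), ([524, 119, 10, 8, 20], [528.0, 122.6]), ([306, 233, 37, 105, 3565], [323.8, 285.8])]
[(224, 111, 0), (227, 161, 0), (230, 157, 0), (233, 143, 1), (236, 143, 1), (239, 143, 1), (242, 145, 1), (245, 145, 1), (248, 145, 1), (251, 146, 1), (254, 146, 1), (257, 148, 1), (260, 148, 1), (263, 155, 1), (266, 185, 1), (269, 203, 1), (272, 208, 1), (275, 210, 1), (278, 210, 1), (281, 210, 1), (284, 210, 1), (287, 209, 1), (290, 209, 1), (293, 209, 1), (296, 208, 1), (299, 208, 1), (302, 178, 1), (305, 151, 1), (308, 141, 1), (311, 141, 1), (314, 140, 1), (317, 138, 1), (320, 137, 1), (323, 137, 1), (326, 137, 1), (329, 137, 1), (332, 137, 1), (335, 136, 1), (338, 125, 0), (341, 129, 0), (344, 128, 0), (347, 127, 0)]
112 [  1.1 -66.5 138.6] [  1.1 -64.  172.6]
141 [  1.1 -57.9 138.6] [  1.1 -52.7 172.6]
153.90004653911626 [477.15140676 191.49220814 105.        ]
scene @105 [463.94480431 196.05007235 105.        ] @127 [476.28652868 191.05298714 127.        ] side@105 [474.91791539 194.29874454 105.        ]
```

```bash
python3 - <<'E'
from h import *
d,s=load('w4.png')
T=np.array(d['tool_from_camera'])
def tz(u,z):
    v=T[:3,:3]@np.array([(u[0]-d['cx'])/d['fx'],(u[1]-d['cy'])/d['fy'],1]);o=T[:3,3];return (o+v*(z-o[2])/v[2]).round(1)
for r,z in((233,172.6),(265.5,138.6),(337.5,138.6)): print(tz((324,r),z))
print(planR([476.8,193.8,435],-3,0))
E
```

```text
[  1.  -13.2 172.6]
[  1.  -16.1 138.6]
[  1.   12.7 138.6]
([0.005, -0.007, 0.318], [0.0052, -0.0116, 0.0446], [0.0, 0.0, -1.0])
```

```bash
python3 -m inch '[[[0,0,0.15],[0.0026,-0.006,0.018],-1],[[0,0,0.318],[0.0052,-0.0116,0.036],-1],[[0,0,0.318],[0.0052,-0.0116,0.0446],-1],[[0,0,0.318],[0.0052,-0.0116,0.0446],-1],[[0,0,0.318],[0.0052,-0.0116,0.0446],-1]]'
python3 - <<'E'
from h import *
for n in('scene','side','wrist'): d,s=snap(n,n+'5.png')
print(s['ee_pos'],s['t'])
a,b,w=[load(n+'5.png')[0]['image'] for n in('scene','side','wrist')]
C=np.zeros((600,800,3),np.uint8)
C[:300,:400]=cv2.resize(a[150:225,400:500],None,fx=4,fy=4,interpolation=2);C[:300,400:]=cv2.resize(b[270:345,250:350],None,fx=4,fy=4,interpolation=2)
C[300:,:400]=cv2.resize(w[110:210,260:393],(400,300),interpolation=2)
C[300:,400:]=cv2.resize(a[120:270,370:570],None,fx=2,fy=2)
cv2.imwrite('pics/c5.png',C[:,:,::-1])
E
```

```text
t: 5.45
ee_pos: [476.9, 193.6, 435.8]
tool_rot: [1.0, -0.026, 0.001, 0.0]
wrist_force: [-0.1, 0.0, -1.6]
opening: 12.9
[476.94765143 193.8989671  436.11011355] 5.55
```

View pics/c5.png

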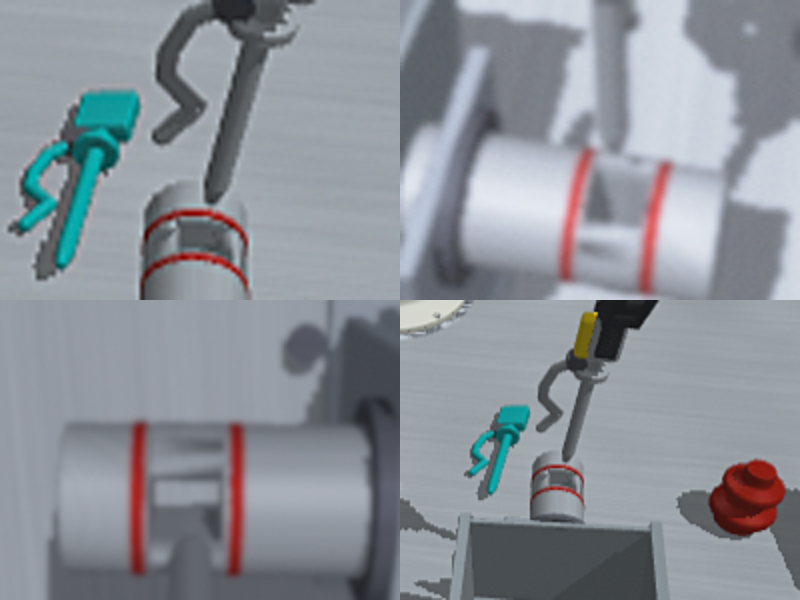

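```bash
python3 - <<'E'
from h import *
a,_=load('scene5.png');b,_=load('side5.png');w,s=load('wrist5.png')
R=Ro.from_quat(s['tool_rot']).as_matrix()
ra,rb,rw=ray(a,(453.8,198.3)),ray(b,(304,306.8)),ray(w,(323.2,189.5),s)
for rs in([ra,rb],[ra,rw],[rb,rw],[ra,rb,rw]):
    p,e=tri(rs);print('tip',p.round(1),e,'tool',(R.T@(p-s['ee_pos'])).round(1))
ax=np.arctan((np.array([151.7,200.7])-w['cy'])/w['fy']);r=w['cy']+w['fy']*np.tan(ax.mean());print(r,'wrist hole',onz(w,(322.5,r),105,s))
# silhouette bisector in scene (pin left/right edge at hole: crop x 145..248,row ~228) and side
f=lambda d,p:ray(d,p)[1]
# scene: edges between bands
o,_=ray(a,(0,0))
w1,w2=f(a,(436.3,207.5)),f(a,(461.8,208.5));m=(w1+w2);print('scene y',o+m*(105-o[2])/m[2])
o,_=ray(b,(0,0))
w1,w2=f(b,(304.5,308.5)),f(b,(302,342));m=w1+w2;print('side',o+m*(105-o[2])/m[2])
for p in([477.1,192,127],[477.1,192,155]):
    for d in(a,b):
        c=d['R']@np.array(p)+d['t'];print(p,(d['fx']*c[0]/c[2]+d['cx']).round(1),(d['fy']*c[1]/c[2]+d['cy']).round(1))
E
```

```text
tip [476.2 193.2 152.6] [np.float64(1.0), np.float64(1.0)] tool [ -1.4   0.7 283.5]
tip [478.  193.7 153.2] [np.float64(0.2), np.float64(0.2)] tool [4.000e-01 1.000e-01 2.829e+02]
tip [476.8 193.5 153.8] [np.float64(1.3), np.float64(1.3)] tool [ -0.8   0.3 282.3]
tip [477.  193.4 152.9] [np.float64(0.5), np.float64(1.6), np.float64(1.1)] tool [ -0.6   0.5 283.2]
176.27824002103966 wrist hole [477.35639306 191.56094658 105.        ]
scene y [452.70689503 196.57489485 105.        ]
side [477.89365462 190.16359925 105.        ]
[477.1, 192, 127] 449.6 208.9
[477.1, 192, 127] 303.3 317.5
[477.1, 192, 155] 453.0 197.1
[477.1, 192, 155] 302.9 305.5
```

```bash
python3 -m inch '[[[0,0,0],[0.0003,0.002,0],-1],[[0,0,0],[0.0003,0.002,0.012],-1],[[0,0,0],[0.0003,0.002,0.024],-1],[[0,0,0],[0.0003,0.002,0.034],-1],[[0,0,0],[0.0003,0.002,0.044],-1],[[0,0,0],[0.0003,0.002,0.05],-1],[[0,0,0],[0.0003,0.002,0.05],-1]]' 110
python3 - <<'E'
from h import *
s=read_state();print(s['ee_pos'],s['wrist_force'].round(1),s['ft_torque'].round(2))
E
```

```text
t: 6.3
ee_pos: [477.1, 192.3, 383.8]
tool_rot: [1.0, -0.026, -0.0, 0.001]
wrist_force: [-0.8, -0.3, -1.3]
opening: 12.3
[477.068847   192.27930205 383.83946358] [-0.8 -0.3 -1.3] [ 0.09 -0.03  0.02]
```

```bash
python3 -m inch '[[[0,0,0],[0,0,0.008],-1],[[0,0,0],[0,0,0.016],-1],[[0,0,0],[0,0,0.023],-1],[[0,0,0],[0,0,0.03],-1],[[0,0,0],[0,0,0.03],-1]]'
python3 - <<'E'
from h import *
for n in('scene','side'): d,s=snap(n,n+'6.png')
print(s['ee_pos'],s['wrist_force'].round(1),s['ft_torque'].round(2))
a,b=[load(n+'6.png')[0]['image'] for n in('scene','side')]
C=np.zeros((600,800,3),np.uint8)
C[:,:400]=cv2.resize(a[115:235,410:490],None,fx=5,fy=5,interpolation=2);C[:,400:]=cv2.resize(b[240:360,260:340],None,fx=5,fy=5,interpolation=2)
cv2.imwrite('pics/c6.png',C[:,:,::-1])
E
```

```text
t: 6.8
ee_pos: [477.2, 192.2, 353.9]
tool_rot: [1.0, -0.026, 0.0, 0.001]
wrist_force: [0.6, -1.1, -3.0]
opening: 11.9
[477.15268711 192.17980761 354.31207999] [-0.2 -1.  -2.6] [-0.21 -0.03 -0.03]
```

View pics/c6.png

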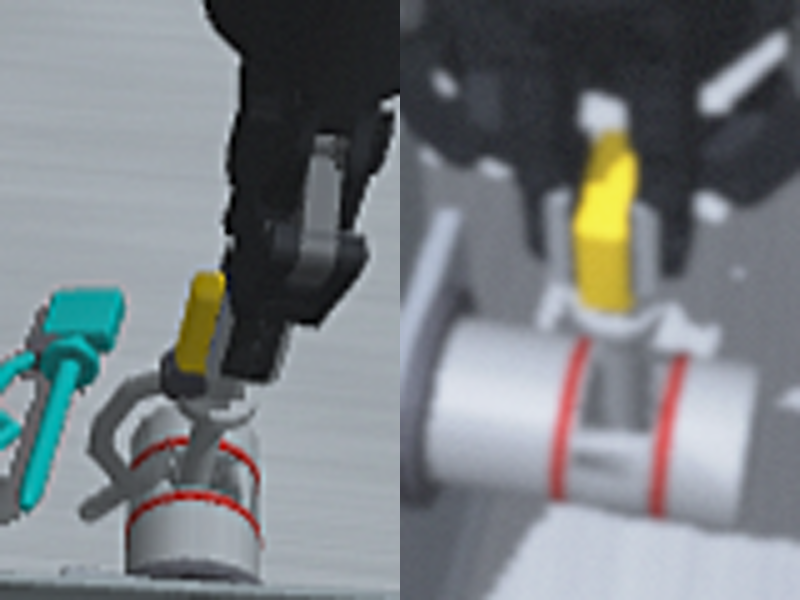

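Leg is in the hole and the bow sits against the pin's flank (scene ~ (432,208)). Pushing on.

```bash
python3 -m inch '[[[0,0,0],[0,0,0.007],-1],[[0,0,0],[0,0,0.014],-1],[[0,0,0],[0,0,0.02],-1],[[0,0,0],[0,0,0.026],-1],[[0,0,0],[0,0,0.026],-1]]'
python3 - <<'E'
from h import *
s=read_state()
print(s['ee_pos'],s['wrist_force'].round(1),s['ft_torque'].round(2))
E
```

```text
t: 7.4
ee_pos: [477.1, 192.2, 327.2]
tool_rot: [1.0, -0.026, -0.001, 0.001]
wrist_force: [0.3, 0.7, -8.9]
opening: 12.3
[477.09665213 192.22399518 327.18195539] [ 0.3  0.7 -8.9] [-0.01 -0.18  0.02]
```

```bash
python3 -m inch '[[[0,0,0],[0,0,0.003],-1],[[0,0,0],[0,0,0.005],-1],[[0,0,0],[0,0,0.007],-1],[[0,0,0],[0,0,0.007],-1]]'; python3 -m inch '[[[0,0,0],[0,0,0.0015],-1],[[0,0,0],[0,0,0.003],-1],[[0,0,0],[0,0,0.003],-1]]'
```

```text
t: 7.8
ee_pos: [477.3, 192.3, 322.7]
tool_rot: [1.0, -0.026, 0.001, 0.0]
wrist_force: [-1.0, -0.2, 1.9]
opening: 12.6
t: 8.1
ee_pos: [477.0, 192.2, 322.3]
tool_rot: [1.0, -0.026, 0.002, -0.0]
wrist_force: [-8.1, -2.5, 21.3]
opening: 12.1
```

```bash
python3 - <<'E'
from h import *
for n in('scene','side'): d,s=snap(n,n+'7.png')
print(s['ee_pos'],s['wrist_force'].round(1),s['ft_torque'].round(2))
a,b=[load(n+'7.png')[0]['image'] for n in('scene','side')]
C=np.zeros((600,800,3),np.uint8)
C[:,:400]=cv2.resize(a[130:250,410:490],None,fx=5,fy=5,interpolation=2);C[:,400:]=cv2.resize(b[240:360,260:340],None,fx=5,fy=5,interpolation=2)
cv2.imwrite('pics/c7.png',C[:,:,::-1])
E
```

```text
[476.98256443 192.2407076  322.28158393] [-8.3 -2.6 21.2] [-0.6   1.66 -0.  ]
```

View pics/c7.png

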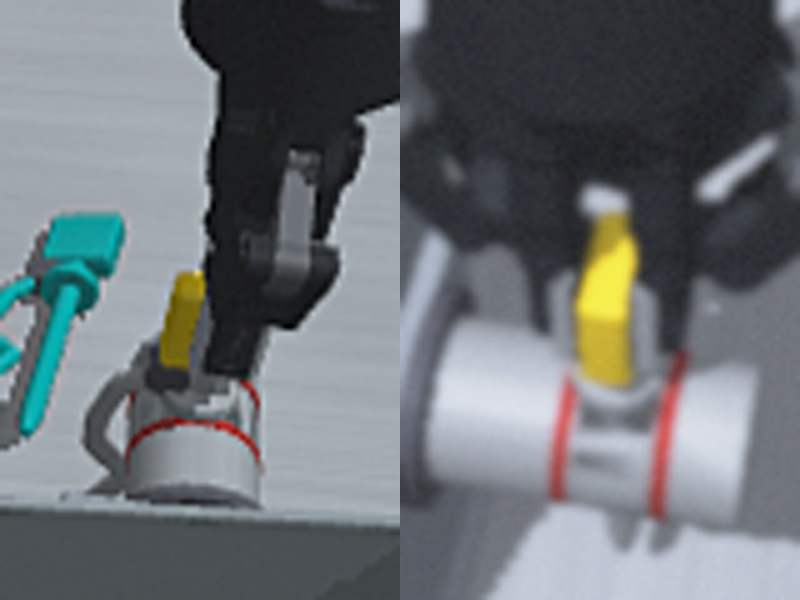

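Collar rests on the pin, bow round its -y flank, leg and bow ends showing below the pin in the side view (~(386,347)). The firm stop agrees with landing. Unload, release, retreat upward and look.

```bash
python3 -m inch '[[[0,0,0],[0,0,-0.004],-1],[[0,0,0],[0,0,-0.004],-0.4],[[0,0,0],[0,0,-0.004],-0.1],[[0,0,0],[0,0,-0.004],-0.1],[[0,0,0],[0,0,-0.004],-0.1]]'; python3 -m inch '[[[0,0,0],[0,0,-0.01],-0.1],[[0,0,0],[0,0,-0.03],-0.1],[[0,0,0],[0,0,-0.06],-0.1],[[0,0,0],[0,0,-0.1],-0.1],[[0,0,0],[0,0.02,-0.14],-0.1],[[0,0,0],[0,0.06,-0.15],-0.1],[[0,0,0],[0,0.09,-0.15],-0.1],[[0,0,0],[0,0.09,-0.15],-0.1]]'
python3 - <<'E'
from h import *
for n in('scene','side','wrist'): d,s=snap(n,n+'8.png')
print(s['ee_pos'],s['wrist_force'].round(1))
a,b,w=[load(n+'8.png')[0]['image'] for n in('scene','side','wrist')]
for n in('scene','side','wrist'): print(blobs(mask(load(n+'8.png')[0],'y')))
C=np.zeros((600,800,3),np.uint8)
C[:300,:400]=cv2.resize(a[150:240,400:520],(400,300),interpolation=2);C[:300,400:]=cv2.resize(b[260:365,240:380],(400,300),interpolation=2)
C[300:,:480]=cv2.resize(w,(480,300));C[300:,480:]=cv2.resize(a[130:255,160:293],(320,300))
cv2.imwrite('pics/c8.png',C[:,:,::-1])
E
```

```text
t: 8.7
ee_pos: [477.3, 192.3, 322.6]
tool_rot: [1.0, -0.026, 0.0, 0.0]
wrist_force: [0.4, -0.5, -0.1]
opening: 38.2
t: 9.5
ee_pos: [472.1, 100.1, 474.7]
tool_rot: [1.0, -0.027, 0.002, 0.0]
wrist_force: [-1.1, 0.9, 0.5]
opening: 38.3
[472.42637369 102.08554321 473.67026731] [-0.5  0.4  0.4]
[([440, 184, 21, 20, 380], [449.6, 193.9])]
[([298, 280, 13, 34, 321], [304.0, 296.4])]
[([514, 15, 34, 33, 416], [530.2, 29.7]), ([311, 51, 22, 48, 918], [321.5, 74.5])]
```

```bash
python3 - <<'E'
from h import *
import itertools
D={n:load(n+'8.png') for n in('scene','side','wrist')}
def proj(d,s,p):
    if 'R' in d: c=d['R']@p+d['t']
    else:
        T=np.array(d['tool_from_camera']);R=Ro.from_quat(s['tool_rot']).as_matrix();c=T[:3,:3].T@(R.T@(p-s['ee_pos'])-T[:3,3])
    return np.array([d['fx']*c[0]/c[2]+d['cx'],d['fy']*c[1]/c[2]+d['cy']])
yw=np.radians(-93);X=np.array([np.cos(yw),np.sin(yw),0]);Y=np.array([-np.sin(yw),np.cos(yw),0])
for lift,lean in((0,0),(8,0),(0,5),(0,-5)):
  l=np.radians(lean)
  for n,(d,s) in D.items():
    P=[]
    for i,j,k in itertools.product((-16,16),(-7,7),(40,74)):
        x=i*np.cos(l)+k*np.sin(l);z=k*np.cos(l)-i*np.sin(l)
        P.append(proj(d,s,np.array([477.3,191.8,105+lift])+x*X+j*Y+[0,0,z]))
    P=np.array(P).astype(np.float32);h=cv2.convexHull(P);mm=cv2.moments(h)
    print(lift,lean,n,P.min(0).round(1),P.max(0).round(1),'area',round(mm['m00']),'cen',round(mm['m10']/mm['m00'],1),round(mm['m01']/mm['m00'],1))
for n,(d,s) in D.items():
    for b in blobs(mask(d,'y')): print(n,b)
print(blobs(mask(D['scene'][0],'b')),s['t'])
E
```

```text
0 0 scene [441.8 182.4] [466.4 205.7] area 453 cen 454.0 194.0
0 0 side [294.1 282.9] [310.5 321.5] area 500 cen 302.5 302.2
0 0 wrist [311.3  35.3] [331.9  84.5] area 993 cen 321.7 59.8
8 0 scene [442.7 178.7] [467.5 202.3] area 463 cen 455.0 190.5
8 0 side [293.8 279. ] [310.5 318.1] area 513 cen 302.4 298.5
8 0 wrist [311.   33.8] [332.2  84.6] area 1058 cen 321.7 59.0
0 5 scene [439.5 182.7] [462.3 204.9] area 441 cen 450.8 193.7
0 5 side [295.2 279.7] [311.3 318.5] area 498 cen 303.3 299.1
0 5 wrist [311.4  45.5] [331.9  93.9] area 968 cen 321.8 69.5
0 -5 scene [444.1 182.4] [470.3 206.7] area 464 cen 457.1 194.5
0 -5 side [293.  286.6] [310.  324.6] area 498 cen 301.7 305.6
0 -5 wrist [311.3  25.5] [331.9  79.8] area 1096 cen 321.7 52.3
scene ([440, 184, 21, 20, 380], [449.6, 193.9])
side ([298, 280, 13, 34, 321], [304.0, 296.4])
wrist ([514, 15, 34, 33, 416], [530.2, 29.7])
wrist ([311, 51, 22, 48, 918], [321.5, 74.5])
[([80, 0, 133, 73, 3539], [138.3, 28.6]), ([177, 0, 7, 8, 18], [179.9, 3.6]), ([189, 0, 32, 31, 365], [206.4, 10.2]), ([271, 0, 20, 62, 564], [280.9, 28.7]), ([448, 2, 73, 58, 3444], [484.7, 31.8]), ([149, 46, 8, 7, 18], [152.6, 48.6]), ([195, 48, 7, 7, 17], [198.4, 51.5]), ([268, 194, 8, 17, 108], [271.5, 202.2])] 9.6
```

```bash
python3 - <<'E'
from h import *
for n in('scene','side'):
  for k in'78': print(n,k,blobs(mask(load(n+k+'.png')[0],'y')))
d,s=load('wrist8.png');m=mask(d,'y');h=cv2.cvtColor(d['image'],cv2.COLOR_RGB2HSV)[:,:,2]
print([(r,int(h[r,322]),int(m[r,322]>0),np.flatnonzero(m[r,280:360])[[0,-1]].tolist() if m[r,280:360].any() else 0) for r in range(40,125,3)])
for r,z in((51,179),(99,179)): print(onz(d,(321.5,r),z,s).round(1))
for n in('scene','side'):
  d=load(n+'8.png')[0];m=mask(d,'y');c=max(cv2.findContours(m,0,2)[0],key=cv2.contourArea)
  print(n,cv2.approxPolyDP(c,1.5,True)[:,0].tolist())
E
```

```text
scene 7 [([442, 184, 9, 19, 111], [446.0, 193.5])]
scene 8 [([440, 184, 21, 20, 380], [449.6, 193.9])]
side 7 [([295, 283, 13, 34, 302], [300.9, 299.7])]
side 8 [([298, 280, 13, 34, 321], [304.0, 296.4])]
[(40, 127, 0, 0), (43, 122, 0, 0), (46, 156, 0, 0), (49, 136, 0, 0), (52, 164, 1, [35, 50]), (55, 203, 1, [32, 50]), (58, 206, 1, [31, 50]), (61, 206, 1, [31, 50]), (64, 205, 1, [32, 50]), (67, 205, 1, [32, 50]), (70, 205, 1, [32, 50]), (73, 205, 1, [32, 51]), (76, 205, 1, [32, 51]), (79, 204, 1, [32, 51]), (82, 204, 1, [32, 51]), (85, 204, 1, [32, 52]), (88, 203, 1, [33, 52]), (91, 203, 1, [33, 51]), (94, 203, 1, [34, 51]), (97, 179, 1, [34, 50]), (100, 99, 0, 0), (103, 98, 0, 0), (106, 101, 0, 0), (109, 101, 0, 0), (112, 101, 0, 0), (115, 101, 0, 0), (118, 101, 0, 0), (121, 101, 0, 0), (124, 100, 0, 0)]
[477.5 197.9 179. ]
[475.7 165.9 179. ]
scene [[459, 185], [441, 185], [440, 203], [457, 203], [459, 201]]
side [[309, 280], [303, 280], [298, 300], [298, 310], [303, 313], [307, 310], [310, 288]]
```

```bash
python3 - <<'E'
from h import *
w,s=load('wrist8.png');a=load('scene8.png')[0];b=load('side8.png')[0]
for n,pa,pw in(('-y',(440.5,184),(313,99)),('+y',(460,184),(311,51))): 
    p,e=tri([ray(a,pa),ray(w,pw,s)]);print(n,p.round(1),e)
# x-near corners: scene lower edge of top face unknown; side top corners
I=a['image'][180:210,434:466];v=cv2.cvtColor(I,cv2.COLOR_RGB2HSV)[:,:,2]
print(v[::2,::2])
print('side-wrist -x edge/+y end',tri([ray(b,(298,300)),ray(w,(333,51),s)]),tri([ray(b,(309.5,280)),ray(w,(313,99),s)]))
E
```

```text
-y [469.8 167.3 175.1] [np.float64(1.2), np.float64(1.2)]
+y [470.3 198.4 179.1] [np.float64(0.2), np.float64(0.2)]
[[168 165 166 168 169 168 170 170 170 170 168 170 168 168 168 167]
 [171 167 166 167 169 168 168 169 169 166 166 167 167 165 168 167]
 [169 166 169 179 191 190 191 197 197 199 201 201 201 176 164 164]
 [170 169 173 133 234 227 227 227 227 226 226 227 228 142 168 166]
 [170 172 180 125 237 226 227 227 227 227 229 228 229 195 167 164]
 [171 170 181  91 153 144 143 142 142 141 139 139 137 171 170 167]
 [172 170 177  92 139 136 137 135 136 136 137 136 133 165 171 169]
 [172 171 180  94 138 135 136 135 136 135 136 134 132 161 167 165]
 [172 174 186  95 137 134 133 133 133 133 133 134 132 163 170 169]
 [170 172 149  99 134 133 132 132 134 134 133 133 136 195 170 170]
 [174 181  68 107 133 131 131 133 132 132 134 133 138 182 171 170]
 [175 109  46 114 133 133 132 133 133 133 132 131 148 158 174 171]
 [172  96  60  59  78  76 108  87 110  91 167 159 149 148 175 173]
 [115  89  50  53  56  53  72  98  92  92 167 140 132 134 169 164]
 [ 82  81  50  54  50  41  88  78  95 155 166 165 172 119 182 172]]
side-wrist -x edge/+y end (array([483.79582603, 197.59070631, 174.17419648]), [np.float64(1.8), np.float64(1.8)]) (array([470.69499801, 166.36613018, 175.15703401]), [np.float64(1.2), np.float64(1.2)])
```

The cotter is home in height (tab top 177 mm, 178 expected) but leans about 7° toward the bow, within the hole's play. I re-grip it along its lean, right it while pressing down and release again.

```bash
python3 - <<'E'
from h import *
s=read_state();yw=-3;t=7.4
_,_,n=planR([0,0,0],yw,t);n=np.array(n);g=np.array([477,192.3,105])-60*n
print(n,g)
for k in(235,155): print((g-k*n).round(1),planR(g-k*n,yw,t)[:2])
for t in(0,-3):
    _,_,n=planR([0,0,0],yw,t);n=np.array(n);p=np.array([477,192,105])-215*n;print(t,p.round(1))
E
```

```text
[ 0.0067  0.1286 -0.9917] [476.598 184.584 164.502]
[475.  154.4 397.6] ([0.928, -0.009, 0.002], [-0.0003, -0.0518, 0.0757])
[475.6 164.7 318.2] ([0.928, -0.009, 0.002], [-0.0004, -0.0621, 0.1551])
0 [477. 192. 320.]
-3 [477.6 203.2 319.7]
```

```bash
python3 -m inch '[[[0.4,0,0],[0,-0.025,0.02],-0.1],[[0.928,0,0],[0,-0.048,0.05],-0.1],[[0.928,0,0],[0,-0.0518,0.0757],-0.1],[[0.928,0,0],[0,-0.0518,0.0757],-0.1],[[0.928,0,0],[0,-0.0558,0.105],-0.1],[[0.928,0,0],[0,-0.0605,0.14],-0.1],[[0.928,0,0],[0,-0.0621,0.155],-0.1],[[0.928,0,0],[0,-0.0621,0.155],-0.1]]' 80
python3 -m inch '[[[0,0,0],[0,0,0],-1],[[0,0,0],[0,0,0],-1],[[0,0,0],[0,0,0],-1],[[0,0,0],[0,0,0],-1]]'
python3 - <<'E'
from h import *
s=read_state();print(s['ee_pos'],s['wrist_force'].round(1))
for t,dz in((0,0),(0,-4),(-2,-3)):
    n=np.array(planR([0,0,0],-3,t)[2]);p=np.array([477,192,105+dz])-215*n;print(t,dz,planR(p,-3,t)[:2])
E
```

```text
t: 10.45
ee_pos: [475.5, 164.6, 317.1]
tool_rot: [0.998, -0.026, 0.001, -0.064]
wrist_force: [-0.2, -0.1, 0.4]
opening: 38.7
t: 10.85
ee_pos: [476.2, 164.3, 320.2]
tool_rot: [0.998, -0.026, 0.004, -0.065]
wrist_force: [-1.4, -1.2, 6.4]
opening: 12.6
[476.1981649  164.30537687 320.21197781] [-1.4 -1.2  6.4]
0 0 ([-0.931, -0.029, 0.005], [-0.0006, -0.0274, 0.0038])
0 -4 ([-0.931, -0.029, 0.005], [-0.0007, -0.0269, 0.0078])
-2 -3 ([-1.181, -0.029, 0.004], [-0.0007, -0.0345, 0.0079])
```

```bash
python3 -m inch '[[[-0.3,0,0],[0,-0.009,0.002],-1],[[-0.6,0,0],[0,-0.018,0.004],-1],[[-0.93,0,0],[0,-0.0272,0.005],-1],[[-1.1,0,0],[0,-0.032,0.006],-1],[[-1.1,0,0],[0,-0.032,0.006],-1]]'
python3 - <<'E'
from h import *
s=read_state();print(s['ee_pos'],s['wrist_force'].round(1),s['ft_torque'].round(2),Ro.from_quat(s['tool_rot']).as_matrix()[:,2].round(3))
E
```

```text
t: 11.35
ee_pos: [477.7, 196.5, 321.5]
tool_rot: [1.0, -0.026, 0.003, 0.013]
wrist_force: [-7.7, -8.7, 30.3]
opening: 13.0
[477.67038301 196.54664515 321.48877845] [-7.7 -8.7 30.3] [-2.22  1.41 -0.06] [ 0.006 -0.026 -1.   ]
```

```bash
python3 -m inch '[[[0,0,0],[0,0,-0.003],-1],[[0,0,0],[0,0.001,-0.005],-1],[[0,0,0],[0,0.001,-0.005],-0.7],[[0,0,0],[0,0.001,-0.005],-0.1],[[0,0,0],[0,0.001,-0.005],-0.1],[[0,0,0],[0,0.001,-0.005],-0.1]]'; python3 -m inch '[[[0,0,0],[0,0,-0.01],-0.1],[[0,0,0],[0,0,-0.03],-0.1],[[0,0,0],[0,0,-0.06],-0.1],[[0,0,0],[0,0,-0.1],-0.1],[[0,0,0],[0,0.02,-0.14],-0.1],[[0.1,0,0],[0,0.06,-0.15],-0.1],[[0.17,0,0],[0,0.094,-0.15],-0.1],[[0.17,0,0],[0,0.094,-0.15],-0.1]]'
cat > chk.py <<'E'
from h import *
import sys
k=sys.argv[1]
for n in('scene','side','wrist'): d,s=snap(n,n+k+'.png')
B={}
for n in('scene','side','wrist'):
    d=load(n+k+'.png')[0];B[n]=max((b for b in blobs(mask(d,'y')) if n!='wrist' or abs(b[1][0]-322)<40),key=lambda b:b[0][4]);print(n,B[n])
w,s=load('wrist'+k+'.png');a=load('scene'+k+'.png')[0]
print(s['t'],s['ee_pos'],s['wrist_force'].round(1))
x,y,W,H,_=B['scene'][0];u,v,U,V,_=B['wrist'][0]
p,e=tri([ray(a,(x+.5,y)),ray(w,(u+2,v+V),s)]);q,f=tri([ray(a,(x+W-1,y)),ray(w,(u,v),s)])
print(p.round(1),e,q.round(1),f,'lean',np.degrees(np.arctan2(q[2]-p[2],q[1]-p[1])).round(1))
E
python3 chk.py 9
```

```text
t: 11.95
ee_pos: [477.5, 196.0, 320.8]
tool_rot: [1.0, -0.026, -0.0, 0.012]
wrist_force: [0.0, 0.3, -0.7]
opening: 38.7
t: 12.75
ee_pos: [472.2, 103.2, 475.3]
tool_rot: [1.0, -0.027, 0.002, 0.0]
wrist_force: [0.4, 0.3, -0.7]
opening: 38.4
scene ([441, 185, 22, 19, 386], [451.5, 194.0])
side ([296, 281, 14, 34, 349], [302.5, 297.6])
wrist ([314, 52, 21, 47, 848], [323.7, 75.3])
12.85 [472.55608568 105.3075721  474.17133957] [0.4 0.1 0.3]
[471.9 169.5 174.8] [np.float64(0.4), np.float64(0.4)] [472.5 201.1 179.3] [np.float64(0.4), np.float64(0.4)] lean 8.2
```

```bash
python3 - <<'E'
from h import *
def edge(k):
    a=load('scene'+k+'.png')[0];m=mask(a,'y');L=[]
    for r in range(188,202):
        c=np.flatnonzero(m[r,425:480])+425
        L.append((r,c[0],c[-1]))
    L=np.array(L);fl=np.polyfit(L[:,0],L[:,1],1);fr=np.polyfit(L[:,0],L[:,2],1)
    print(k,'slopes l r',fl.round(3),fr.round(3),L[:,1].tolist(),L[:,2].tolist())
    # lean: intersect the plane through camera and edge with the plane x=470 (world y-z plane)
    for f in(fl,fr):
        P=[]
        for r in(188,201):
            o,w=ray(a,(np.polyval(f,r),r));t=(484-o[0])/w[0];P.append(o+t*w)
        v=P[0]-P[1];print('  pts',P[0].round(1),P[1].round(1),'lean to -y deg',np.degrees(np.arctan2(-v[1],v[2])).round(1))
edge('8');edge('9')
for k in'89':
  b=load('side'+k+'.png')[0];m=mask(b,'y');print([(r,*(np.flatnonzero(m[r,280:330])[[0,-1]]+280)) for r in range(282,313,3)])
E
```

```text
8 slopes l r [ -0. 440.] [-7.30000e-02  4.73321e+02] [440, 440, 440, 440, 440, 440, 440, 440, 440, 440, 440, 440, 440, 440] [460, 460, 460, 459, 459, 459, 459, 459, 459, 459, 459, 459, 459, 459]
  pts [484.  166.4 178.7] [484.  171.6 149.9] lean to -y deg 10.3
  pts [484.  196.4 182.6] [484.  200.9 154. ] lean to -y deg 9.1
9 slopes l r [-1.0500e-01  4.6209e+02] [-1.58000e-01  4.92064e+02] [442, 442, 442, 442, 442, 442, 442, 442, 441, 441, 441, 441, 441, 441] [462, 462, 462, 462, 462, 462, 461, 461, 461, 461, 461, 461, 460, 460]
  pts [484.  169.8 179.1] [484.  173.  150.1] lean to -y deg 6.2
  pts [484.  200.3 183.1] [484.  203.3 154.3] lean to -y deg 5.9
[(282, np.int64(302), np.int64(310)), (285, np.int64(302), np.int64(310)), (288, np.int64(301), np.int64(310)), (291, np.int64(300), np.int64(309)), (294, np.int64(300), np.int64(309)), (297, np.int64(299), np.int64(308)), (300, np.int64(298), np.int64(308)), (303, np.int64(298), np.int64(307)), (306, np.int64(298), np.int64(307)), (309, np.int64(298), np.int64(307)), (312, np.int64(300), np.int64(306))]
[(282, np.int64(301), np.int64(308)), (285, np.int64(300), np.int64(309)), (288, np.int64(299), np.int64(308)), (291, np.int64(298), np.int64(308)), (294, np.int64(298), np.int64(308)), (297, np.int64(297), np.int64(308)), (300, np.int64(296), np.int64(307)), (303, np.int64(296), np.int64(307)), (306, np.int64(296), np.int64(307)), (309, np.int64(297), np.int64(306)), (312, np.int64(297), np.int64(305))]
```

Lean is reduced (edge fit: from about 10° to 6°), and it doesn't fully spring back. One more righting with over-correction.

```bash
python3 - <<'E'
from h import *
yw=-3;t=6
n=np.array(planR([0,0,0],yw,t)[2]);o=np.array([477.5,192.3,105]);g=o-62*n
for k in(235,155): print((g-k*n).round(1),planR(g-k*n,yw,t)[:2])
E
```

```text
[475.9 161.3 400.4] ([0.755, -0.009, 0.001], [0.0002, -0.0555, 0.0734])
[476.3 169.6 320.8] ([0.755, -0.009, 0.001], [0.0001, -0.0639, 0.1529])
```

```bash
python3 -m inch '[[[0.4,0,0],[0,-0.027,0.02],-0.1],[[0.755,0,0],[0,-0.05,0.05],-0.1],[[0.755,0,0],[0,-0.0555,0.073],-0.1],[[0.755,0,0],[0,-0.0555,0.073],-0.1],[[0.755,0,0],[0,-0.059,0.105],-0.1],[[0.755,0,0],[0,-0.0625,0.14],-0.1],[[0.755,0,0],[0,-0.0639,0.153],-0.1],[[0.755,0,0],[0,-0.0639,0.153],-0.1]]'
python3 -m inch '[[[0,0,0],[0,0,0],-1],[[0,0,0],[0,0,0],-1],[[0,0,0],[0,0,0],-1],[[0,0,0],[0,0,0],-1]]' 100
python3 - <<'E'
from h import *
s=read_state();print(s['ee_pos'],s['wrist_force'].round(1))
for t in(0,-3,-6):
    n=np.array(planR([0,0,0],-3,t)[2]);p=np.array([477,192.3,105])-217*n;print(t,planR(p,-3,t)[:2])
E
```

```text
t: 13.7
ee_pos: [475.9, 169.7, 319.8]
tool_rot: [0.998, -0.026, 0.001, -0.052]
wrist_force: [-0.5, 0.5, -0.2]
opening: 38.6
t: 14.1
ee_pos: [476.6, 169.5, 322.7]
tool_rot: [0.998, -0.026, 0.004, -0.053]
wrist_force: [0.5, -1.0, 7.0]
opening: 12.4
[476.5715873  169.46559146 322.66613178] [ 0.5 -1.   7. ]
0 ([-0.757, -0.032, 0.005], [-0.0008, -0.0226, 0.0031])
-3 ([-1.132, -0.032, 0.004], [-0.0008, -0.0339, 0.0046])
-6 ([-1.507, -0.032, 0.003], [-0.0007, -0.0451, 0.0066])
```

```bash
python3 -m inch '[[[-0.38,0,0],[0,-0.011,0.002],-1],[[-0.757,0,0],[0,-0.0226,0.0035],-1],[[-1.13,0,0],[0,-0.034,0.005],-1],[[-1.4,0,0],[0,-0.042,0.0065],-1],[[-1.4,0,0],[0,-0.042,0.0065],-1]]'
python3 -m inch '[[[0,0,0],[0,0.001,-0.002],-1],[[0,0,0],[0,0.001,-0.003],-1],[[0,0,0],[0,0.001,-0.003],-0.75],[[0,0,0],[0,0.001,-0.003],-0.5],[[0,0,0],[0,0.001,-0.003],-0.1],[[0,0,0],[0,0.001,-0.003],-0.1]]'; python3 -m inch '[[[0,0,0],[0,0,-0.01],-0.1],[[0,0,0],[0,0,-0.03],-0.1],[[0,0,0],[0,0,-0.06],-0.1],[[0,0,0],[0,0,-0.1],-0.1],[[0.2,0,0],[0,0.02,-0.14],-0.1],[[0.4,0,0],[0,0.06,-0.15],-0.1],[[0.5,0,0],[0,0.1,-0.15],-0.1],[[0.5,0,0],[0,0.1,-0.15],-0.1]]'
python3 chk.py A
cat > edge.py <<'E'
from h import *
import sys
k=sys.argv[1];a=load('scene'+k+'.png')[0];m=mask(a,'y')
L=np.array([(r,*(np.flatnonzero(m[r,425:480])[[0,-1]]+425)) for r in range(188,202)])
for j in(1,2):
    f=np.polyfit(L[:,0],L[:,j],1);P=[]
    for r in(188,201):
        o,w=ray(a,(np.polyval(f,r),r));P.append(o+w*(484-o[0])/w[0])
    v=P[0]-P[1];print(P[0].round(1),P[1].round(1),'lean',np.degrees(np.arctan2(-v[1],v[2])).round(1))
E
python3 edge.py A
```

```text
t: 14.6
ee_pos: [478.8, 212.4, 322.6]
tool_rot: [0.999, -0.026, 0.002, 0.046]
wrist_force: [-2.9, -4.8, 21.6]
opening: 12.4
t: 15.2
ee_pos: [478.2, 211.1, 321.0]
tool_rot: [0.999, -0.026, -0.001, 0.046]
wrist_force: [0.2, -0.6, -0.3]
opening: 38.4
t: 16.0
ee_pos: [473.0, 122.2, 482.2]
tool_rot: [1.0, -0.027, 0.002, 0.01]
wrist_force: [0.4, -0.8, -0.8]
opening: 38.3
scene ([445, 184, 24, 22, 398], [456.5, 194.5])
side ([296, 287, 14, 33, 338], [302.1, 303.0])
wrist ([312, 58, 20, 46, 832], [321.9, 80.4])
16.1 [473.52827517 124.62634079 480.65934095] [ 0.2  0.3 -1. ]
[470.3 177.4 175.9] [np.float64(1.2), np.float64(1.2)] [471.5 210.4 181.7] [np.float64(0.1), np.float64(0.1)] lean 10.0
[484.  178.8 180.3] [484.  178.7 150.9] lean -0.2
[484.  209.8 184.3] [484.  210.5 155.4] lean 1.5
```

```bash
python3 -m inch '[[[0,0,0],[0,0.02,-0.01],-0.1],[[0,0,0],[0,0.03,-0.01],-0.1],[[0,0,0],[0,0.03,-0.01],-0.1],[[0,0,0],[0,0.03,-0.01],-0.1],[[0,0,0],[0,0.03,-0.01],-0.1],[[0,0,0],[0,0.03,-0.01],-0.1],[[0,0,0],[0,0.03,-0.01],-0.1],[[0,0,0],[0,0.03,-0.01],-0.1]]'
python3 - <<'E'
from h import *
for n in('scene','side'):
    d,s=snap(n,n+'B.png');print(blobs(mask(d,'y')),[b for b in blobs(mask(d,'b')) if b[0][4]<130 and b[0][1]>150])
E
python3 edge.py B
```

```text
t: 16.95
ee_pos: [472.1, 95.8, 490.4]
tool_rot: [1.0, -0.026, 0.0, 0.011]
wrist_force: [-0.3, -0.7, -0.3]
opening: 38.3
[([445, 184, 24, 22, 398], [456.5, 194.5])] [([268, 194, 8, 17, 108], [271.5, 202.2])]
[([296, 287, 14, 33, 340], [302.0, 302.9])] [([323, 180, 10, 12, 105], [327.2, 185.1])]
[484.  178.8 180.3] [484.  178.7 150.9] lean -0.2
[484.  209.8 184.3] [484.  210.5 155.4] lean 1.5
```

Upright, stable, and the small cotter hasn't moved. Handing in.

```bash
python3 -c "from cell import close_job; print(close_job())"
```

```text
the job is handed in; nothing more can be done
None
```

I put the yellow-tabbed cotter into the pin's cross hole, with the bow on the pin's -y side, and let go. I handed the job in at about 17 s of robot time. I measured home and upright, but did not directly see the bow fully snapped.

**What happened:** The cotter went in freely. The wrist force swung to about 9 N downward as the bow passed over the pin, and the push stopped firmly at about 21 N. After the first release it leaned 7–10° towards the bow, so I re-gripped and righted it twice. The peak reading was about 30 N.

**Last checks:**
- **Lean:** the tab's edges in the scene view give about -0.2° and 1.5°. Tab positions suggest up to about 3° the other way. Nothing changed over the last second with the gripper clear.
- **Height:** the tab's image position matches fully home within about 2 mm.
- **Blue-tabbed cotter:** not moved in either view.

**Checks that disagreed:**
- The collar landed with the tool about 4 mm higher than I computed.
- The scene-and-wrist corner check of the lean gave 10° in the last round. I discounted it because its corner matches are coarse, and the edge fits and tab positions contradict it.
- I had used all 12 picture views, so the final state was checked only by numbers. I last saw the bow around the pin's flank in the picture before the first release.

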